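# Put three mixed-up charity-shop toys back in their own display trays

## Task

The three toys for the charity sale have been set down in one another's display trays. Move them round so that each stands upright in the middle of the white pad in the tray of its own colour: the pony in the pink tray with the fence, the van in the yellow tray with the cones, the teapot in the blue tray with the cups; the empty cork mat is free for parking one on the way. Do not tip a toy over, leave the red bottle, tape roll and green jar where they are, and let go of everything at the end.

Things in the scene. Friction and masses are not known exactly. Their poses are not given: they have to be found in the camera images.
- pony: Loose pink toy pony with lilac mane, tail and hooves, 0.06 kg. Origin: midway between the hooves, on their underside; x points to the head, z up. The body, to grip across y, is 32 mm wide, 62 mm long (x -31 to +31 mm) and 28 to 56 mm above the hooves; head 18 mm wide, reaching x = +54 mm and 86 mm high with the ears; tail to x = -45 mm.
- van: Loose yellow toy van with white roof and black windows and wheels, 0.08 kg. Origin: centre of its underside, at the level of the wheels' lowest point; x points forward, z up. 72 mm long, 38 mm wide (grip across y), 49 mm high; the bonnet (x above +17 mm) is only 29 mm high, the underside 7 mm high.
- teapot: Loose blue toy teapot with a white band and white lid knob, 0.07 kg. Origin: centre of its base, on the underside; x points to the spout, z up. Round body 52 mm in diameter, with straight sides from 4 to 38 mm high (grip across y); knob top 59 mm high; spout to x = +46 mm, handle to x = -45 mm.
- pony_tray: Pink tray, fixed, 130 x 130 mm, floor 5 mm thick, rim 14 mm high and 4 mm wide; white 70 mm square pad on the floor, and behind it a white toy fence, 33 mm high (fixed). Origin: table level, below the middle of the pad (pad surface at z 5 mm); x points from the pad to these, which start 50 mm or more from the origin; rim spans x -53 to +77, y -65 to +65 mm.
- van_tray: Yellow tray, fixed, 130 x 130 mm, floor 5 mm thick, rim 14 mm high and 4 mm wide; white 70 mm square pad on the floor, and behind it three orange toy traffic cones, 34 mm high (fixed). Origin: table level, below the middle of the pad (pad surface at z 5 mm); x points from the pad to these, which start 50 mm or more from the origin; rim spans x -53 to +77, y -65 to +65 mm.
- teapot_tray: Blue tray, fixed, 130 x 130 mm, floor 5 mm thick, rim 14 mm high and 4 mm wide; white 70 mm square pad on the floor, and behind it three small blue toy cups on white saucers, 23 mm high (fixed). Origin: table level, below the middle of the pad (pad surface at z 5 mm); x points from the pad to these, which start 50 mm or more from the origin; rim spans x -53 to +77, y -65 to +65 mm.
- cork_mat: Bare square cork mat, fixed, 120 x 120 mm, 3 mm thick: the free spot, empty at the start. Origin: centre of its underside, on the table; z up.
- red_bottle: Bystander: loose red drinking bottle with a black cap, standing, 60 mm in diameter, 150 mm high, 0.35 kg. Origin: centre of its base.
- tape_roll: Bystander: loose roll of amber packing tape lying flat, 84 mm outside and 60 mm inside diameter, 24 mm high. Origin: centre of its underside.
- button_jar: Bystander: loose closed green jar with a white lid, standing, 64 mm in diameter, 75 mm high. Origin: centre of its base.

How it is judged:
By the outcome, as a careful person would: the job done as asked, in the order asked, and still so for the second after the job is handed in, with the robot touching nothing.
It also fails if it takes over 109 s, if anything falls off the work surface, if the arm or the gripper's body presses on something with over 40 N, if the wrist force passes 120 N, or if a joint passes its speed limit or range.

## Robot

A 7-joint arm with a two-finger parallel gripper is mounted at the origin on the work surface. World frame = base frame: x ahead of the robot, y to its left, z up, the work surface at z = 0. Lengths are in m, angles in rad, forces in N, time in s.
With the tool pointing down it reaches from about 0.425 to 0.825 m from the base axis. Payload 3.6 kg.
Tool frame: the origin (TCP) lies on the front face of the gripper's body, between the roots of the fingers; the fingertips stand 84 mm ahead of it and the grasp point (between the pads) lies 65 mm ahead of it; z points along the fingers, y is the line along which they close (so a half turn about z gives the same grasp; the last joint's range is limited). The gripper opens to 93 mm and grips with 3 to 60 N. Pads are 15 mm wide; open, the fingers measure 128 mm over their backs; the gripper's body (75 mm by 188 mm) begins 65 mm behind the grasp point.
Start: joints at [1.292, 0.615, -0.013, 1.423, 0.008, 1.103, -0.04], TCP at [0.162, -0.629, 0.303] pointing down, gripper open.
Joint ranges: [-3.12, 3.12], [-0.3, 2.06], [-1.34, 1.32], [0.26, 2.42], [-1.36, 4.5], [0.01, 1.98], [-2.84, 2.84]. Speed limits (rad/s): [2.79, 2.79, 3.14, 3.14, 3.14, 3.14, 3.14].

## Interface

Orientations are given as a 3x3 rotation matrix whose columns are the frame's x, y, z axes.
In Python, from bench import r, grab_frame, camera_model, job gives the robot as it stands. The module is installed in compiled form; this text tells all that it offers.
- The arm moves only by the shell command python3 -m crank 'ROWS' [FORCE]. ROWS is JSON, a list of rows, each a list of 7 numbers: the turn, a rotation vector about the tool's x, y, z in degrees, then the shift along the tool's x, y, z in mm, then the closure, from 0 (fully open) to 1 (shut). In form: [[wx, wy, wz, tx, ty, tz, jaw], ...]. A call has 1 to 5 rows; each row shifts and turns the commanded pose from where the row before left it, along the tool's axes as they then stand; what a row does not reach is not made up. A row lasts 1/12 s, in which the tool goes at most 41.7 mm and 7.16 degrees, less where a joint would pass 70% of its speed; a pose out of reach is approached as far as the arm can. A call is refused whole if a number of a shift passes 41.7 or a number of a turn 7.16, either way. A call with a gripper value outside its range is refused whole. The fingers move at their own pace and stop on an object; FORCE is the grip in N (left out, the last holds). Time passes only in rows, so rows that do not move let the fingers close. It gives the time, the measured TCP pose, the force, the opening and the grip force at its end, in the units of the state.
- r.read_state(): the state, without advancing time (a new reading comes with each control period).
- grab_frame(name): name is "scene" or "side" or "wrist"; returns (picture, depth): 480x640x3 uint8, red, green, blue; 480x640 float32, m along the optical axis (not along the pixel's ray), 0 where there is no reading.
- camera_model(name): a dict with "fx", "fy", "cx", "cy" (pixels), "distortion" ([k1, k2, p1, p2, k3] as OpenCV has them; the pictures are not rectified), "R" (3x3) and "t" (3): a world point X has camera coordinates R X + t; the wrist camera has in their place "T_tool_cam" (4x4, takes a point from camera to tool coordinates, whose origin is the TCP and whose axes are the flange's). Camera axes: x right, y down, z forward; pixel columns grow to the right and rows downward; lengths in m; the calibration is good to about 2 mm. A picture is of the moment at which its call begins: read the wrist's pose just before it. camera_model takes no time and is no camera call.
- job.close_job(): hands the job in; it is judged then, once.
The state is a dict: "t": time; "joint_positions": joint angles; "joint_velocities": joint speeds; "tau": joint torques, N m; "tcp_pos": TCP position; "ee_rot": TCP orientation; "contact_force": force on the tool from outside, world axes, zero at the start; "ft_torque": the same for the moment, N m; "opening": finger opening in m; "finger_force": force on a finger pad.
Only numpy, scipy, OpenCV 4.12 (cv2) and the standard library are available. Lean on these libraries where they do the work, as an engineer would, in place of code of your own. Each camera call takes 0.05 s, during which the arm holds its last target. There are 200 camera calls.

## Working session

There is one attempt and no reset: what is moved stays moved. The work goes in short steps, Python scripts to look and compute and a shell command to move; the robot and the scene stay as the last step left them, time stands still between calls to the robot, and variables do not carry over. Pictures are saved under pics/ and viewed, at most 14 in all, crops included, and the job is handed in when it is done.

```bash
mkdir -p pics
cat > h.py <<'E'
import numpy as np, cv2
from bench import r, grab_frame, camera_model, job
def pose(name,s=None):
    m=camera_model(name)
    K=np.array([[m['fx'],0,m['cx']],[0,m['fy'],m['cy']],[0,0,1.]]);D=np.array(m['distortion'],float)
    if name=='wrist':
        T=np.array(m['T_tool_cam']);A=np.eye(4);A[:3,:3]=s['ee_rot'];A[:3,3]=s['tcp_pos'];W=A@T
    else:
        W=np.eye(4);R=np.array(m['R']);W[:3,:3]=R.T;W[:3,3]=-R.T@np.array(m['t'])
    return K,D,W
def rays(px,K,D,W):
    p=cv2.undistortPoints(np.array(px,float).reshape(-1,1,2),K,D).reshape(-1,2)
    return W[:3,3],np.c_[p,np.ones(len(p))]@W[:3,:3].T
def onplane(px,z,P):
    o,d=rays(px,*P);return o+d*((z-o[2])/d[:,2])[:,None]
def cloud(dep,P):
    v,u=np.mgrid[0:480,0:640];o,d=rays(np.c_[u.ravel(),v.ravel()],*P)
    return (o+d*dep.ravel()[:,None]).reshape(480,640,3)
E
python3 - <<'E'
from h import *
s=r.read_state();print(s['t'],s['tcp_pos'],np.round(s['ee_rot'],2),s['opening'])
ims=[]
for n in('scene','side','wrist'):
    im,d=grab_frame(n);cv2.imwrite(f'pics/{n}0.png',im[:,:,::-1]);np.savez(f'/tmp/{n}0.npz',im=im,d=d);print(n,pose(n,s)[2].round(3).tolist(),(d>0).mean())
print(np.array(camera_model('wrist')['T_tool_cam']).round(3))
E
```

```text
0.0 [ 0.16182419 -0.62894829  0.30159698] [[ 0.97  0.25 -0.  ]
 [ 0.25 -0.97  0.  ]
 [-0.   -0.   -1.  ]] 0.09297261422310109
scene [[0.657, 0.645, -0.391, 0.987], [0.754, -0.553, 0.353, -0.448], [0.012, -0.527, -0.85, 0.836], [0.0, 0.0, 0.0, 1.0]] 0.996162109375
side [[-0.966, -0.146, 0.211, 0.381], [-0.256, 0.615, -0.746, 0.719], [-0.021, -0.775, -0.631, 0.751], [0.0, 0.0, 0.0, 1.0]] 0.9960319010416666
wrist [[0.25, -0.923, -0.292, 0.245], [-0.968, -0.239, -0.073, -0.608], [-0.003, 0.301, -0.954, 0.384], [0.0, 0.0, 0.0, 1.0]] 0.996025390625
[[ 0.001 -0.954 -0.301  0.086]
 [ 1.     0.001  0.     0.   ]
 [ 0.    -0.301  0.954 -0.082]
 [ 0.     0.     0.     1.   ]]
```

View pics/scene0.png

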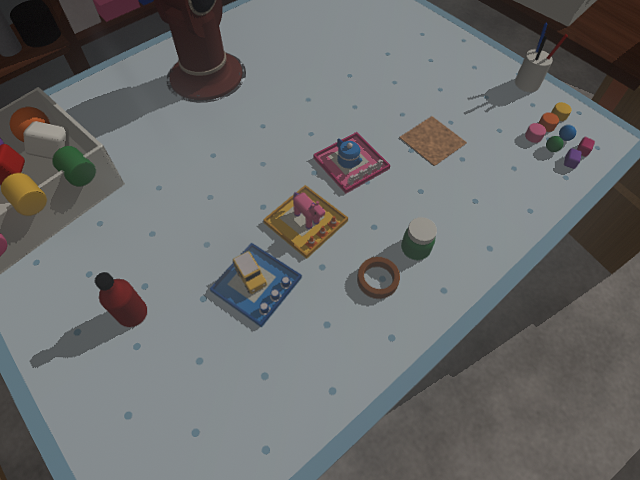

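View pics/side0.png

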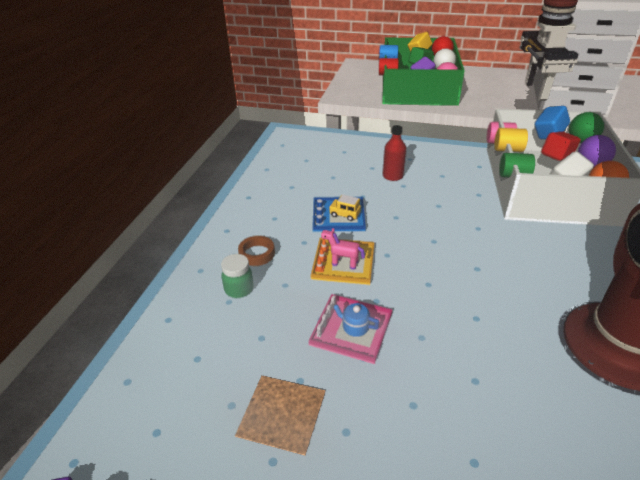

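```bash
cat > m.py <<'E'
from h import *
def near(C,c,rad): return np.hypot(C[...,0]-c[0],C[...,1]-c[1])<rad
for n in('scene','side'):
    z=np.load(f'/tmp/{n}0.npz');im=z['im'];P=pose(n);C=cloud(z['d'],P)
    hsv=cv2.cvtColor(im,cv2.COLOR_RGB2HSV)
    c0={'scene':dict(pink=(351,160),yellow=(306,221),blue=(255,285),mat=(433,140),bottle=(125,305),tape=(379,277),jar=(419,240)),
        'side':dict(pink=(351,328),yellow=(343,260),blue=(339,213),mat=(281,414),bottle=(395,160),tape=(257,250),jar=(237,275))}[n]
    print(n,'table z',np.median(C[330:345,330:345,2]) if n=='scene' else np.median(C[300:310,440:460,2]))
    for k,p in c0.items():
        c=onplane([p],0.01,P)[0]
        lo,hi=(0.003,0.5) if k in('bottle','tape','jar') else ((0.0015,.01) if k=='mat' else (0.008,0.0165))
        R=.095 if k not in('mat','bottle','tape','jar') else .1 if k=='mat' else .06
        if k in('pink','yellow','blue'):
            h=dict(pink=(155,178),yellow=(18,33),blue=(100,122))[k]
            col=(hsv[...,0]>=h[0])&(hsv[...,0]<=h[1])&(hsv[...,1]>110)
        elif k=='mat': col=(hsv[...,0]<25)&(hsv[...,1]>70)
        else: col=True
        m=near(C,c,R)&(C[...,2]>lo)&(C[...,2]<hi)&col
        q=C[m][:,:2].astype(np.float32)
        if len(q)<5: print(k,'few');continue
        rc=cv2.minAreaRect(q*1000)
        s='%s n=%d c=%s size=%s ang=%.1f'%(k,len(q),np.round(rc[0],0),np.round(rc[1],0),rc[2])
        if k in('pink','yellow','blue'):
            cc=np.array(rc[0])/1000
            t=near(C,cc,.075)&(C[...,2]>0.02); 
            Q=C[t];d=np.hypot(*(Q[:,:2]-cc).T)
            s+=' tall inner mean %s maxz %.3f'%(Q[d<.045].mean(0).round(3),Q[:,2].max())
        print(s)
E
python3 m.py
```

```text
scene table z 0.00020784389372308087
pink n=297 c=[496.  85.] size=[132. 133.] ang=84.3 tall inner mean [0.496 0.074 0.045] maxz 0.066
yellow n=145 c=[ 554. -105.] size=[131. 132.] ang=5.9 tall inner mean [ 0.557 -0.104  0.058] maxz 0.094
blue n=389 c=[ 605. -276.] size=[130. 129.] ang=14.1 tall inner mean [ 0.597 -0.28   0.044] maxz 0.059
mat n=1397 c=[573. 291.] size=[120. 119.] ang=88.3
bottle n=1769 c=[ 491. -500.] size=[ 83. 109.] ang=11.0
tape n=930 c=[755. -81.] size=[ 84. 110.] ang=19.4
jar n=1157 c=[758.  37.] size=[102.  85.] ang=24.7
side table z 0.00044939752072237216
pink n=469 c=[495.  87.] size=[133. 128.] ang=84.1 tall inner mean [0.488 0.092 0.044] maxz 0.066
yellow n=400 c=[ 553. -102.] size=[129. 132.] ang=6.5 tall inner mean [ 0.554 -0.09   0.058] maxz 0.095
blue n=377 c=[ 603. -275.] size=[129. 133.] ang=12.8 tall inner mean [ 0.591 -0.266  0.043] maxz 0.060
mat n=4299 c=[572. 292.] size=[121. 119.] ang=88.7
bottle n=71 c=[ 500. -570.] size=[ 87. 117.] ang=89.3
tape n=784 c=[744. -86.] size=[104.  99.] ang=46.4
jar n=1055 c=[763.   2.] size=[106. 112.] ang=38.7
```

```bash
python3 -m crank '[[0,0,0,33,-16,0,0],[0,0,0,34,-16,0,0],[0,0,0,34,-16,0,0],[0,0,0,34,-16,0,0],[0,0,0,34,-16,0,0]]' >/dev/null
python3 -m crank '[[0,0,0,34,-16,0,0],[0,0,0,34,-16,0,0],[0,0,0,34,-16,0,0],[0,0,0,34,-16,0,0],[0,0,0,34,-16,0,0]]' >/dev/null
python3 -m crank '[[0,0,0,34,-16,15,0],[0,0,0,34,-16,15,0],[0,0,0,34,-16,15,0],[0,0,0,34,-15,15,0],[0,0,0,30,-10,10,0]]'
cat > go.py <<'E'
import sys
from h import *
# go.py x y z yaw(of tool x, deg): prints tool-axes move from the present pose
s=r.read_state();R=np.array(s['ee_rot']);x,y,z,yaw=map(float,sys.argv[1:5])
d=R.T@(np.array([x,y,z])-s['tcp_pos'])*1000
cur=np.degrees(np.arctan2(R[1,0],R[0,0]));w=(cur-yaw+90)%180-90
print('t %.2f'%s['t'],'tcp',np.round(s['tcp_pos'],4),'yaw %.1f tilt %s'%(cur,R[:2,2].round(3)),'tool shift mm',d.round(1),'turn about tool z %.1f'%w,'open %.4f ff %.1f F %s j7 %.2f'%(s['opening'],s['finger_force'],np.round(s['contact_force'],1),s['joint_positions'][6]))
E
cat > look.py <<'E'
import sys
from h import *
s=r.read_state();im,d=grab_frame('wrist');n=sys.argv[1];cv2.imwrite(f'pics/{n}.png',im[:,:,::-1]);np.savez(f'/tmp/{n}.npz',im=im,d=d,C=cloud(d,pose('wrist',s)))
E
python3 go.py 0.592 -0.278 0.22 13.5; python3 look.py van1
```

```text
t: 1.4
tcp_pos: [0.5943, -0.2745, 0.2308]
ee_rot: [[0.968, 0.252, -0.002], [0.252, -0.968, 0.003], [-0.001, -0.003, -1.0]]
contact_force: [0.3, -0.1, -0.7]
opening: 0.0932
finger_force: 0.0
t 1.40 tcp [ 0.5943 -0.2745  0.2308] yaw 14.6 tilt [-0.002  0.003] tool shift mm [-3.1  2.8 10.8] turn about tool z 1.1 open 0.0932 ff 0.0 F [ 0.3 -0.1 -0.7] j7 -0.94
```

View pics/van1.png

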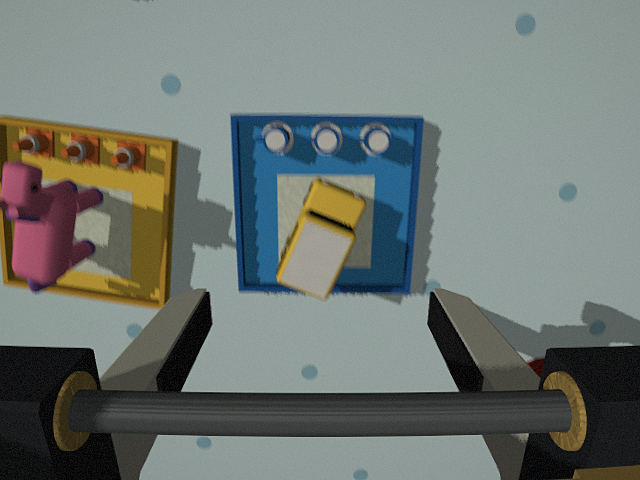

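```bash
python3 -m crank '[[0,0,0,-2,-36,0,0],[0,0,0,-2,-36,0,0],[0,0,0,-2,-36,0,0],[0,0,0,-2,-36,0,0],[0,0,0,0,-34,0,0]]' >/dev/null
python3 -m crank '[[0,0,0,0,0,0,0]]' >/dev/null; python3 look.py pony1; python3 go.py 0.5 0.087 0.23 14
cat > meas.py <<'E'
import sys
from h import *
# meas.py npz cx cy : toy points + tray rim near cx,cy
z=np.load(f'/tmp/{sys.argv[1]}.npz');C=z['C'];im=z['im'];cx,cy=map(float,sys.argv[2:4])
hue=sys.argv[4];hsv=cv2.cvtColor(im,cv2.COLOR_RGB2HSV)
h=dict(pink=(155,178),yellow=(18,33),blue=(100,122))[hue]
d=np.hypot(C[...,0]-cx,C[...,1]-cy);Z=C[...,2]
col=(hsv[...,0]>=h[0])&(hsv[...,0]<=h[1])&(hsv[...,1]>100)
q=C[(d<.1)&(Z>.008)&(Z<.017)&col][:,:2].astype(np.float32)*1000
rc=cv2.minAreaRect(q);a=np.radians((rc[2]+45)%90-45);o=np.array(rc[0])-12*np.array([np.cos(a),np.sin(a)])
print('tray',np.round(rc[0],1),np.round(rc[1],1),'yaw %.1f'%np.degrees(a),'origin',o.round(1))
for lo,hi in((.02,.2),(.03,.2),(.036,.06),(.045,.2),(.058,.2)):
    m=(np.hypot(C[...,0]-o[0]/1000,C[...,1]-o[1]/1000)<.06)&(Z>lo)&(Z<hi)
    m&=((C[...,:2]-o/1000)@np.array([np.cos(a),np.sin(a)])<.047)
    n,L,st,ce=cv2.connectedComponentsWithStats(m.astype(np.uint8))
    if n<2: continue
    i=1+st[1:,4].argmax();p=C[L==i];e=cv2.minAreaRect(p[:,:2].astype(np.float32)*1000)
    print(lo,hi,len(p),'rect',np.round(e[0],1),np.round(e[1],1),'%.1f'%e[2],'mean',(p.mean(0)*1000).round(1),'zmax %.3f'%p[:,2].max(), 'px',ce[i].round(0))
E
python3 meas.py van1 .592 -.278 blue;python3 meas.py pony1 .542 -.1045 yellow
```

```text
t 2.00 tcp [ 0.5402 -0.1028  0.2329] yaw 14.9 tilt [-0.001  0.003] tool shift mm [   9.9 -193.8    3.5] turn about tool z 0.9 open 0.0930 ff 0.0 F [ 1.2 -0.3  0.2] j7 -1.19
tray [ 605.8 -275.3] [129.2 130. ] yaw 14.1 origin [ 594.2 -278.2]
0.02 0.2 6575 rect [ 590.7 -276.4] [38.7 70.2] 81.2 mean [ 593.3 -275.6   47.3] zmax 0.058 px [321. 241.]
0.03 0.2 6325 rect [ 590.7 -276.6] [38.4 68.7] 81.3 mean [ 592.6 -275.8   48.2] zmax 0.058 px [321. 243.]
0.036 0.06 4636 rect [ 581.9 -275.2] [38.4 50.8] 81.2 mean [ 584.5 -274.5   53.4] zmax 0.058 px [316. 256.]
0.045 0.2 4776 rect [ 612.6 -321.9] [12.3 23.6] 61.0 mean [ 614.2 -322.   178.1] zmax 0.200 px [464. 335.]
0.058 0.2 4776 rect [ 612.6 -321.9] [12.3 23.6] 61.0 mean [ 614.2 -322.   178.1] zmax 0.200 px [464. 335.]
tray [ 554.  -103.7] [130.6 130.1] yaw 5.9 origin [ 542. -105.]
0.02 0.2 5206 rect [548.8 -96.3] [33.  81.7] 87.6 mean [553.6 -95.6  63.8] zmax 0.093 px [323. 222.]
0.03 0.2 5165 rect [548.8 -96.3] [33.  81.7] 87.6 mean [553.5 -95.7  64.1] zmax 0.093 px [323. 223.]
0.036 0.06 1164 rect [543.4 -87.3] [72.4 22.2] 12.3 mean [546.  -86.4  56.1] zmax 0.060 px [305. 227.]
0.045 0.2 5069 rect [548.9 -96.8] [32.1 81.4] 87.6 mean [553.5 -95.9  64.6] zmax 0.093 px [323. 223.]
0.058 0.2 4560 rect [ 558.1 -145.7] [12.8 23.8] 60.7 mean [ 559.5 -145.8  178.8] zmax 0.200 px [463. 333.]
```

View pics/pony1.png

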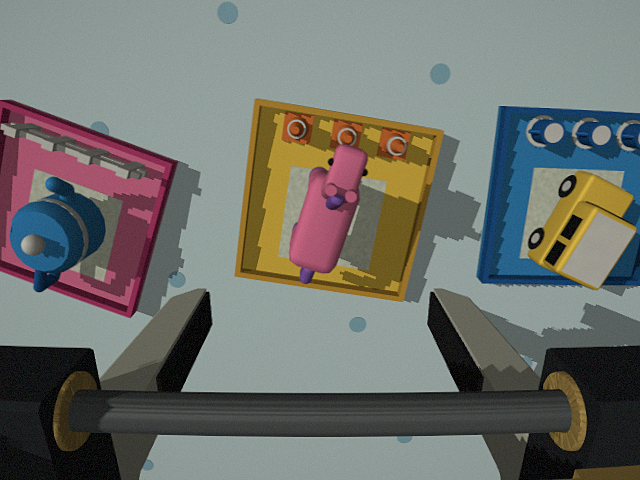

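```bash
python3 -m crank '[[0,0,0,0,-38,0,0],[0,0,0,-1,-38,0,0],[0,0,0,-1,-38,0,0],[0,0,0,-2,-38,0,0],[0,0,0,-2,-38,0,0]]' >/dev/null
python3 -m crank '[[0,0,0,0,0,0,0]]' >/dev/null; python3 look.py tea1; python3 go.py 0.484 0.087 0.23 14
python3 meas.py tea1 .484 .087 pink
```

```text
t 2.55 tcp [0.487  0.0786 0.2329] yaw 14.9 tilt [-0.     0.002] tool shift mm [-0.8 -8.9  2.9] turn about tool z 0.9 open 0.0927 ff 0.0 F [ 0.9 -0.4 -0.4] j7 -1.54
tray [496.5  85.3] [130.1 130.2] yaw -5.9 origin [484.6  86.6]
0.02 0.2 5645 rect [489.1  83.1] [76.1 51.7] 25.7 mean [492.7  84.4  48.8] zmax 0.065 px [321. 228.]
0.03 0.2 5445 rect [489.1  83.1] [76.1 51.7] 25.7 mean [492.4  84.2  49.6] zmax 0.065 px [321. 229.]
0.036 0.06 4782 rect [483.7  80.5] [64.  51.7] 25.7 mean [490.4  84.4  49.4] zmax 0.060 px [320. 232.]
0.045 0.2 4465 rect [478. 133.] [23.5 12.2] 58.0 mean [479.3 133.8 179.1] zmax 0.200 px [177. 333.]
0.058 0.2 4465 rect [478. 133.] [23.5 12.2] 58.0 mean [479.3 133.8 179.1] zmax 0.200 px [177. 333.]
```

View pics/tea1.png

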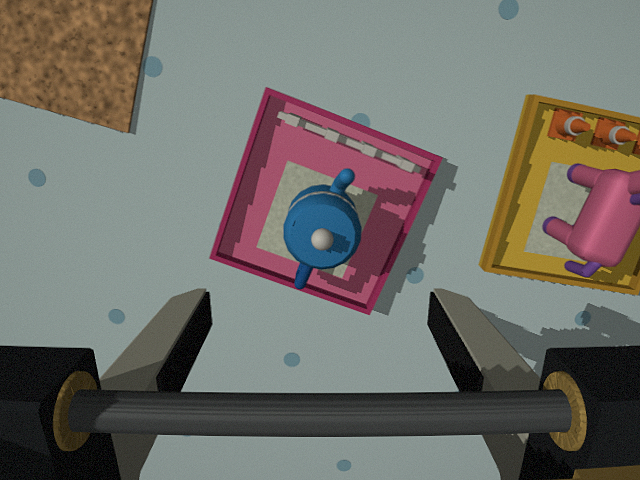

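Run:
```python
from h import *
C=np.load('/tmp/tea1.npz')['C']
Z=C[...,2]
def med(u,v,k=2): 
    p=C[v-k:v+k+1,u-k:u+k+1].reshape(-1,3);return (np.median(p,0)*1000).round(1)
print('knob',med(321,240),'spout',med(343,178),'handle',med(301,280),med(305,268))
# body circle: points at z 34..44 
m=(np.hypot(C[...,0]-.485,C[...,1]-.085)<.035)&(Z>.03)&(Z<.2)
p=C[m];print(cv2.minEnclosingCircle(p[:,:2].astype(np.float32)*1000))
k=C[(np.hypot(C[...,0]-.485,C[...,1]-.085)<.03)&(Z>.06)&(Z<.1)];print('knobtop',k.mean(0)*1000,len(k))
C=np.load('/tmp/pony1.npz')['C']
for u,v in((323,265),(340,185),(348,155),(306,274),(318,225)):
    p=C[v-1:v+2,u-1:u+2].reshape(-1,3);print('pony',u,v,(np.median(p,0)*1000).round(1))
```

```text
knob [489.9  83.6  63.9] spout [528.2  80.2  51.4] handle [452.4  87.7  43.6] [461.9  87.3  44.7]
((485.0927429199219, 85.87867736816406), 34.879695892333984)
knobtop [489.49256735  83.30745478  62.50479515] 306
pony 323 265 [ 527.  -103.5   60.8]
pony 340 185 [582.5 -97.6  85.1]
pony 348 155 [599.2 -97.2  85.2]
pony 306 274 [516.8 -94.8  58.2]
pony 318 225 [551.3 -93.5  61. ]
```

```bash
python3 go.py .4895 .0835 .1 -5.6; python3 -m crank '[[0,0,6.8,0,-4,0,0.25],[0,0,6.8,0,0,0,0.25],[0,0,6.9,0,0,0,0.25],[0,0,0,0,0,0,0.25],[0,0,0,0,0,0,0.25]]' >/dev/null;  python3 go.py .4895 .0835 .1 -5.6
```

```text
t 2.55 tcp [0.487  0.0786 0.2329] yaw 14.9 tilt [-0.     0.002] tool shift mm [  3.6  -3.8 132.9] turn about tool z 20.5 open 0.0927 ff 0.0 F [ 0.9 -0.4 -0.4] j7 -1.54
t 2.97 tcp [0.4874 0.0769 0.2328] yaw -6.1 tilt [ 0.001 -0.001] tool shift mm [  1.3  -7.  132.8] turn about tool z -0.5 open 0.0701 ff 0.0 F [-0.4  0.2  0.2] j7 -1.83
```

```bash
python3 -m crank '[[0,0,0,1,-6,28,0.25],[0,0,0,0,0,28,0.25],[0,0,0,0,0,28,0.25],[0,0,0,0,0,28,0.25],[0,0,0,0,0,21,0.25]]' >/dev/null; python3 -m crank '[[0,0,0,0,0,0,0.25]]' >/dev/null;  python3 go.py .4895 .0835 .1 -5.6
```

```text
t 3.47 tcp [0.4866 0.0831 0.0963] yaw -6.0 tilt [-0.008 -0.002] tool shift mm [ 2.8 -0.7 -3.7] turn about tool z -0.4 open 0.0699 ff 0.0 F [ 0.4 -0.5  0.6] j7 -1.82
```

```bash
python3 -m crank '[[0,0,0,2,0,-2,0.25],[0,0,0,0,0,0,0.6],[0,0,0,0,0,0,0.6],[0,0,0,0,0,0,0.6],[0,0,0,0,0,0,0.6]]' 12 ; python3 go.py .4895 .0835 .1 -5.6
```

```text
t: 3.88
tcp_pos: [0.4912, 0.0843, 0.1032]
ee_rot: [[0.994, -0.106, 0.003], [-0.106, -0.994, 0.0], [0.003, -0.001, -1.0]]
contact_force: [0.1, -1.2, 4.4]
opening: 0.0519
finger_force: 12.0
t 3.88 tcp [0.4912 0.0843 0.1032] yaw -6.1 tilt [0.003 0.   ] tool shift mm [-1.6  1.   3.2] turn about tool z -0.5 open 0.0519 ff 12.0 F [ 0.1 -1.2  4.4] j7 -1.82
```

```bash
python3 -m crank '[[0,0,0,0,0,-10,0.6],[0,0,0,0,0,-20,0.6],[0,0,0,0,0,-25,0.6],[0,0,0,0,0,-15,0.6],[0,0,0,0,0,0,0.6]]' >/dev/null;  python3 go.py .5725 .2915 .12 -5.6
```

```text
t 4.30 tcp [0.4919 0.0849 0.1753] yaw -6.1 tilt [0.007 0.002] tool shift mm [  57.9 -213.9   56.3] turn about tool z -0.5 open 0.0517 ff 12.0 F [ 0.6  0.5 -2. ] j7 -1.83
```

```bash
python3 -m crank '[[0,0,0,5,-20,0,0.6],[0,0,0,9,-30,0,0.6],[0,0,0,9,-35,0,0.6],[0,0,0,9,-35,0,0.6],[0,0,0,9,-35,0,0.6]]' >/dev/null; python3 -m crank '[[0,0,0,9,-32,0,0.6],[0,0,0,7,-20,0,0.6],[0,0,0,1,-7,0,0.6],[0,0,0,0,0,0,0.6],[0,0,0,0,0,0,0.6]]' >/dev/null;  python3 go.py .5725 .2915 .103 -5.6
```

```text
t 5.13 tcp [0.5698 0.2896 0.1709] yaw -6.1 tilt [-0.002 -0.002] tool shift mm [ 2.6 -2.4 67.9] turn about tool z -0.5 open 0.0518 ff 12.0 F [-0.3  0.5 -0.4] j7 -2.11
```

```bash
python3 -m crank '[[0,0,0,1,-1,15,0.6],[0,0,0,1,-1,25,0.6],[0,0,0,0,0,16,0.6],[0,0,0,0,0,7,0.6],[0,0,0,0,0,0,0.6]]' ; python3 -m crank '[[0,0,0,0,0,0,0.6]]' ; python3 go.py .5725 .2915 .102 -5.6
```

```text
t: 5.55
tcp_pos: [0.5717, 0.2899, 0.107]
ee_rot: [[0.994, -0.108, -0.004], [-0.108, -0.994, -0.004], [-0.004, 0.004, -1.0]]
contact_force: [0.2, 0.5, -0.0]
opening: 0.0518
finger_force: 12.0
t: 5.63
tcp_pos: [0.573, 0.2914, 0.1092]
ee_rot: [[0.994, -0.108, -0.0], [-0.108, -0.994, -0.001], [-0.0, 0.001, -1.0]]
contact_force: [0.5, -0.3, -0.0]
opening: 0.0518
finger_force: 12.0
t 5.63 tcp [0.573  0.2914 0.1092] yaw -6.2 tilt [-0.    -0.001] tool shift mm [-0.6 -0.1  7.2] turn about tool z -0.6 open 0.0518 ff 12.0 F [ 0.5 -0.3 -0. ] j7 -2.10
```

```bash
for i in 1 2; do python3 -m crank '[[0,0,0,0,0,2,0.6],[0,0,0,0,0,1,0.6],[0,0,0,0,0,0,0.6]]' | egrep 'tcp|contact'; done
```

```text
tcp_pos: [0.5732, 0.2929, 0.1066]
contact_force: [0.0, -0.6, -1.7]
tcp_pos: [0.5727, 0.2929, 0.1027]
contact_force: [-0.2, 0.4, -0.4]
```

```bash
python3 -m crank '[[0,0,0,0,0,1,0.6],[0,0,0,0,0,0,0.6],[0,0,0,0,0,0,0.6]]' | egrep 'tcp|contact';python3 -m crank '[[0,0,0,0,0,1,0.6],[0,0,0,0,0,0,0.6],[0,0,0,0,0,0,0.6]]' | egrep 'tcp|contact'
```

```text
tcp_pos: [0.5728, 0.2929, 0.1017]
contact_force: [1.0, 0.4, -0.8]
tcp_pos: [0.5729, 0.293, 0.1013]
contact_force: [-0.3, -0.6, 3.0]
```

```bash
python3 -m crank '[[0,0,0,0,0,0,0.25],[0,0,0,0,0,0,0.25],[0,0,0,0,0,0,0.25],[0,0,0,0,0,-15,0.25],[0,0,0,0,0,-40,0.25]]' >/dev/null;python3 -m crank '[[0,0,0,0,0,-40,0.25],[0,0,0,0,0,-30,0.25],[0,0,0,0,0,0,0.25]]' | egrep 'tcp|contact|open'
python3 - <<'E'
from h import *
f=np.load('/tmp/pony1.npz');C=f['C'];hsv=cv2.cvtColor(f['im'],cv2.COLOR_RGB2HSV)
Z=C[...,2];m=(np.hypot(C[...,0]-.55,C[...,1]+.096)<.075)&(Z>.04)&(Z<.11)&(np.arange(480)[:,None]<300)
q=C[m];x=q[:,0]*1000
for lo,hi in((.04,.063),(.07,.11),(.04,.11)):
    p=q[(q[:,2]>lo)&(q[:,2]<hi)];e=cv2.minAreaRect(p[:,:2].astype(np.float32)*1000);print(lo,hi,len(p),np.round(e[0],1),np.round(e[1],1),e[2])
b=np.arange(500,612,8)
for a in b:
    p=q[(x>=a)&(x<a+8)]*1000
    if len(p)>5: print(a,'y',np.percentile(p[:,1],[2,98]).round(1),'z',np.percentile(p[:,2],[2,98]).round(1))
E
```

```text
tcp_pos: [0.5763, 0.2943, 0.2334]
contact_force: [1.4, 0.7, 1.1]
opening: 0.0696
0.04 0.063 4058 [544.5 -96.5] [32.2 72.5] 87.60319519042969
0.07 0.11 1986 [585.5 -97. ] [22.2 37.4] 75.9897689819336
0.04 0.11 6113 [555.8 -97. ] [32.2 95.2] 87.60319519042969
508 y [-98.6 -91.1] z [42.5 57.8]
516 y [-107.6  -82.8] z [54.4 60.5]
524 y [-110.8  -80.5] z [54.  62.3]
532 y [-111.1  -80.6] z [53.8 62.4]
540 y [-111.5  -80.9] z [53.7 62.4]
548 y [-112.1  -81.3] z [53.6 62.5]
556 y [-112.1  -81.6] z [53.8 62.5]
564 y [-112.8  -81.8] z [52.9 83.5]
572 y [-111.9  -82.6] z [45.1 91.9]
580 y [-106.7  -89.2] z [47.8 91.9]
588 y [-108.8  -88.6] z [80.1 85.9]
596 y [-107.1  -90.4] z [75.3 85.7]
```

```bash
python3 go.py .548 -.0965 .2 -2.4; python3 -m crank '[[0,0,-2,8,25,0,0.35],[0,0,-1.5,10,35,0,0.35],[0,0,0,0,40,0,0.35],[0,0,0,0,41,0,0.35],[0,0,0,0,41,0,0.35]]' >/dev/null
python3 -m crank '[[0,0,0,0,41,0,0.35],[0,0,0,0,41,0,0.35],[0,0,0,0,41,5,0.35],[0,0,0,0,40,5,0.35],[0,0,0,0,30,5,0.35]]' >/dev/null;python3 -m crank '[[0,0,0,0,10,10,0.35],[0,0,0,0,0,10,0.35],[0,0,0,0,0,0,0.35]]' >/dev/null;python3 go.py .548 -.0965 .112 -2.4
```

```text
t 7.30 tcp [0.5763 0.2943 0.2334] yaw -6.1 tilt [0.013 0.007] tool shift mm [ 12.9 391.9  30.3] turn about tool z -3.7 open 0.0696 ff 0.0 F [1.4 0.7 1.1] j7 -2.12
t 8.38 tcp [ 0.5698 -0.0919  0.1881] yaw -2.6 tilt [-0.005  0.002] tool shift mm [-21.1   5.8  76.2] turn about tool z -0.2 open 0.0604 ff 0.0 F [ 0.2  0.9 -0.2] j7 -1.45
```

```bash
python3 -m crank '[[0,0,0,-12,3,0,0.35],[0,0,0,-9,2,0,0.35],[0,0,0,0,0,0,0.35],[0,0,0,0,0,0,0.35]]' >/dev/null;python3 go.py .548 -.0965 .112 -2.4
```

```text
t 8.72 tcp [ 0.55   -0.0954  0.191 ] yaw -2.4 tilt [0.    0.001] tool shift mm [-1.9  1.3 79. ] turn about tool z -0.0 open 0.0604 ff 0.0 F [ 1.2 -0.6  0.1] j7 -1.44
```

```bash
python3 -m crank '[[0,0,0,-2,1,20,0.35],[0,0,0,0,0,25,0.35],[0,0,0,0,0,23,0.35],[0,0,0,0,0,10,0.35],[0,0,0,0,0,0,0.35]]' >/dev/null;python3 -m crank '[[0,0,0,0,0,0,0.35],[0,0,0,0,0,0,0.35]]' >/dev/null;python3 go.py .548 -.0965 .112 -2.4; python3 -m crank '[[0,0,0,0,0,0,0.75],[0,0,0,0,0,0,0.75],[0,0,0,0,0,0,0.75],[0,0,0,0,0,0,0.75],[0,0,0,0,0,0,0.75]]' 12;python3 go.py .548 -.0965 .112 -2.4
```

```text
t 9.30 tcp [ 0.549  -0.0979  0.1139] yaw -2.5 tilt [ 0.003 -0.   ] tool shift mm [-1.  -1.4  1.9] turn about tool z -0.1 open 0.0602 ff 0.0 F [-0.7 -0.   0.4] j7 -1.43
t: 9.72
tcp_pos: [0.5479, -0.0981, 0.1131]
ee_rot: [[0.999, -0.045, 0.001], [-0.045, -0.999, 0.0], [0.001, -0.0, -1.0]]
contact_force: [0.4, 1.2, 0.7]
opening: 0.0318
finger_force: 10.9
t 9.72 tcp [ 0.5479 -0.0981  0.1131] yaw -2.6 tilt [0.001 0.   ] tool shift mm [-0.  -1.6  1.1] turn about tool z -0.2 open 0.0318 ff 10.9 F [0.4 1.2 0.7] j7 -1.43
```

```bash
python3 -m crank '[[0,0,0,0,0,-10,0.75],[0,0,0,0,0,-20,0.75],[0,0,0,0,0,-25,0.75],[0,0,0,0,0,-15,0.75],[0,0,0,0,0,0,0.75]]' >/dev/null;  python3 go.py .4846 .0866 .113 -5.9
```

```text
t 10.13 tcp [ 0.5497 -0.0985  0.1866] yaw -2.6 tilt [ 0.008 -0.001] tool shift mm [ -74.  -182.1   72.9] turn about tool z 3.3 open 0.0320 ff 12.0 F [ 0.1  0.3 -1.1] j7 -1.43
```

```bash
python3 -m crank '[[0,0,0.5,-8,-18,0,0.75],[0,0,0.5,-12,-28,0,0.75],[0,0,0.5,-13,-32,0,0.75],[0,0,0.5,-13,-32,0,0.75],[0,0,0.5,-13,-32,0,0.75]]' >/dev/null; python3 -m crank '[[0,0,0.5,-10,-25,0,0.75],[0,0,0.3,-5,-12,0,0.75],[0,0,0,0,-2,0,0.75],[0,0,0,0,0,0,0.75],[0,0,0,0,0,0,0.75]]' >/dev/null;  python3 go.py .4846 .0866 .113 -5.9
```

```text
t 10.97 tcp [0.487  0.0861 0.1825] yaw -6.0 tilt [-0.    -0.001] tool shift mm [-2.4 -0.3 69.5] turn about tool z -0.1 open 0.0319 ff 12.0 F [-0.2 -0.4 -0.9] j7 -1.81
```

```bash
python3 -m crank '[[0,0,0,-2,0,15,0.75],[0,0,0,0,0,25,0.75],[0,0,0,0,0,17,0.75],[0,0,0,0,0,8,0.75],[0,0,0,0,0,0,0.75]]' >/dev/null; python3 -m crank '[[0,0,0,0,0,0,0.75],[0,0,0,0,0,0,0.75]]' >/dev/null; python3 go.py .4846 .0866 .113 -5.9; python3 -m crank '[[0,0,0,0,0,1,0.75],[0,0,0,0,0,1,0.75],[0,0,0,0,0,0,0.75],[0,0,0,0,0,0,0.75]]'  >/dev/null;python3 go.py .4846 .0866 .113 -5.9
```

```text
t 11.55 tcp [0.4855 0.0872 0.1186] yaw -5.9 tilt [0.002 0.   ] tool shift mm [-0.9  0.7  5.6] turn about tool z -0.0 open 0.0320 ff 12.0 F [-0.1  0.4 -0.3] j7 -1.79
t 11.88 tcp [0.4848 0.0879 0.1161] yaw -5.9 tilt [0.001 0.   ] tool shift mm [-0.1  1.3  3.1] turn about tool z 0.0 open 0.0316 ff 12.0 F [ 0.1 -0.1 -0.7] j7 -1.79
```

```bash
python3 -m crank '[[0,0,0,0,1,1,0.75],[0,0,0,0,0,1,0.75],[0,0,0,0,0,0,0.75],[0,0,0,0,0,0,0.75]]'  >/dev/null;python3 go.py .4846 .0866 .113 -5.9;python3 -m crank '[[0,0,0,0,0,1,0.75],[0,0,0,0,0,0,0.75],[0,0,0,0,0,0,0.75]]'  >/dev/null;python3 go.py .4846 .0866 .113 -5.9
```

```text
t 12.22 tcp [0.4845 0.0868 0.1137] yaw -5.9 tilt [-0.  0.] tool shift mm [0.1 0.2 0.7] turn about tool z 0.0 open 0.0320 ff 12.0 F [ 0.8  0.2 -0.5] j7 -1.79
t 12.47 tcp [0.4847 0.0868 0.1131] yaw -5.9 tilt [0. 0.] tool shift mm [-0.1  0.2  0.1] turn about tool z 0.0 open 0.0319 ff 12.0 F [ 0.2 -0.1  3.8] j7 -1.79
```

```bash
python3 -m crank '[[0,0,0,0,0,0,0.6],[0,0,0,0,0,0,0.4],[0,0,0,0,0,0,0.35],[0,0,0,0,0,-15,0.35],[0,0,0,0,0,-35,0.35]]' >/dev/null;python3 -m crank '[[0,0,0,0,0,-40,0.35],[0,0,0,0,0,-30,0.35],[0,0,0,0,0,0,0.35],[0,0,0,0,0,0,0.35]]' >/dev/null
python3 look.py pony2; python3 meas.py pony2 .4846 .0866 pink | cut -c1-110;python3 go.py .5907 -.2764 .2 -8.8
```

```text
tray [496.5  85.8] [130.1 130.2] yaw -5.9 origin [484.6  87. ]
0.02 0.2 5266 rect [488.2  86.3] [33.5 86.7] 84.8 mean [493.5  86.2  65.6] zmax 0.093 px [320. 234.]
0.03 0.2 5232 rect [488.2  86.3] [33.5 86.7] 84.8 mean [493.3  86.2  65.9] zmax 0.093 px [320. 234.]
0.036 0.06 1545 rect [480.6  87.3] [33.5 71.5] 84.2 mean [484.7  87.2  57.2] zmax 0.060 px [320. 244.]
0.045 0.2 5185 rect [488.2  86.7] [32.  86.7] 84.5 mean [493.2  86.2  66.1] zmax 0.093 px [320. 234.]
0.058 0.2 4532 rect [492.   86.4] [28.7 79.1] 84.4 mean [494.3  86.1  67.7] zmax 0.093 px [320. 233.]
t 13.27 tcp [0.4843 0.0868 0.2328] yaw -5.9 tilt [0. 0.] tool shift mm [142.9 350.5  32.7] turn about tool z 2.9 open 0.0602 ff 0.0 F [-0.2 -0.3 -0.7] j7 -1.82
```

View pics/pony2.png

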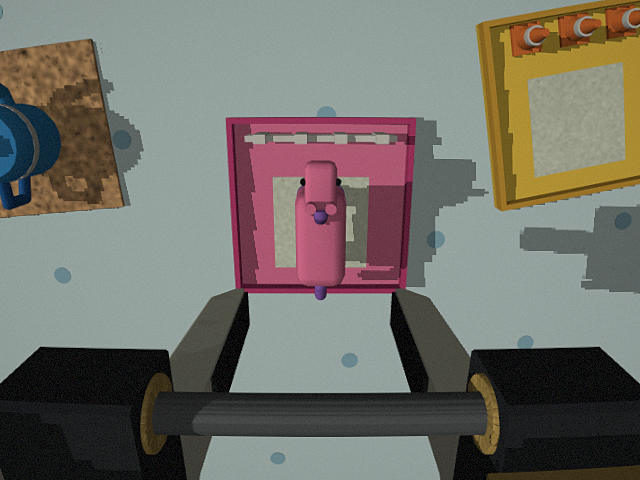

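The pony stands upright at about (320,230), centred on the pink tray's pad; the teapot is on the mat (left edge) and the yellow tray (580,120) is empty. Next, the van.

```bash
python3 -m crank '[[0,0,0,10,22,0,0.3],[0,0,0,13,33,0,0.3],[0,0,0,15,37,0,0.3],[0,0,0,15,38,0,0.3],[0,0,0,15,38,0,0.3]]' >/dev/null;python3 -m crank '[[0,0,0,15,38,0,0.3],[0,0,0,15,38,0,0.3],[0,0,0,15,38,0,0.3],[0,0,0,15,36,5,0.3],[0,0,0,10,25,10,0.3]]' >/dev/null;python3 -m crank '[[0,0,1.5,5,8,10,0.3],[0,0,1.4,0,0,5,0.3],[0,0,0,0,0,0,0.3],[0,0,0,0,0,0,0.3]]' >/dev/null;python3 go.py .5907 -.2764 .1 -8.8
```

```text
t 14.43 tcp [ 0.5908 -0.2736  0.2013] yaw -8.6 tilt [-0.003  0.004] tool shift mm [  0.6   3.1 101.3] turn about tool z 0.2 open 0.0650 ff 0.0 F [-0.1  0.3  1. ] j7 -1.24
```

```bash
python3 -m crank '[[0,0,0,0,3,25,0.3],[0,0,0,0,0,30,0.3],[0,0,0,0,0,30,0.3],[0,0,0,0,0,13,0.3],[0,0,0,0,0,0,0.3]]' >/dev/null;python3 -m crank '[[0,0,0,0,0,0,0.3],[0,0,0,0,0,0,0.3],[0,0,0,0,0,0,0.3]]' >/dev/null;python3 go.py .5907 -.2764 .1 -8.8
```

```text
t 15.10 tcp [ 0.5918 -0.2802  0.1071] yaw -8.7 tilt [ 0.004 -0.002] tool shift mm [-1.7 -3.6  7.1] turn about tool z 0.1 open 0.0651 ff 0.0 F [ 0.8 -0.1 -1.1] j7 -1.22
```

```bash
python3 -m crank '[[0,0,0,-1,-3,5,0.3],[0,0,0,0,0,2,0.3],[0,0,0,0,0,0,0.3],[0,0,0,0,0,0,0.3]]' >/dev/null;python3 go.py .5907 -.2764 .1 -8.8; python3 -m crank '[[0,0,0,0,0,0,0.7],[0,0,0,0,0,0,0.7],[0,0,0,0,0,0,0.7],[0,0,0,0,0,0,0.7],[0,0,0,0,0,0,0.7]]' 12 >/dev/null;python3 go.py .5907 -.2764 .1 -8.8
```

```text
t 15.43 tcp [ 0.5899 -0.2767  0.0978] yaw -8.8 tilt [-0.  0.] tool shift mm [ 0.7 -0.4 -2.2] turn about tool z 0.0 open 0.0652 ff 0.0 F [0.4 0.  0.1] j7 -1.23
t 15.85 tcp [ 0.59   -0.2769  0.0978] yaw -8.8 tilt [ 0. -0.] tool shift mm [ 0.6 -0.6 -2.2] turn about tool z 0.0 open 0.0376 ff 12.0 F [0.3 0.2 0.2] j7 -1.23
```

```bash
python3 -m crank '[[0,0,0,0,0,-10,0.7],[0,0,0,0,0,-20,0.7],[0,0,0,0,0,-25,0.7],[0,0,0,0,0,-15,0.7],[0,0,0,0,0,0,0.7]]' >/dev/null;  python3 go.py .5413 -.105 .0978 5.9
```

```text
t 16.27 tcp [ 0.592  -0.2779  0.1723] yaw -8.8 tilt [ 0.008 -0.004] tool shift mm [ -77.  -163.3   73.5] turn about tool z -14.7 open 0.0379 ff 12.0 F [0.4 0.7 0.4] j7 -1.23
```

```bash
python3 -m crank '[[0,0,0,-8,-16,0,0.7],[0,0,0,-13,-28,0,0.7],[0,0,0,-15,-32,0,0.7],[0,0,0,-15,-32,0,0.7],[0,0,0,-13,-30,0,0.7]]' >/dev/null; python3 -m crank '[[0,0,-3,-9,-19,0,0.7],[0,0,-5,-4,-6,0,0.7],[0,0,-4,0,0,0,0.7],[0,0,-2.7,0,0,0,0.7],[0,0,0,0,0,0,0.7]]' >/dev/null; python3 -m crank '[[0,0,0,0,0,0,0.7],[0,0,0,0,0,0,0.7]]' >/dev/null;python3 go.py .5413 -.105 .0978 5.9
```

```text
t 17.27 tcp [ 0.5382 -0.1043  0.1674] yaw 5.8 tilt [-0.001  0.   ] tool shift mm [ 3.1  1.  69.6] turn about tool z -0.1 open 0.0378 ff 12.0 F [-0.6  0.1 -1.2] j7 -1.27
```

```bash
python3 -m crank '[[0,0,0,3,1,15,0.7],[0,0,0,0,0,25,0.7],[0,0,0,0,0,15,0.7],[0,0,0,0,0,9,0.7],[0,0,0,0,0,0,0.7]]' >/dev/null; python3 -m crank '[[0,0,0,0,0,0,0.7],[0,0,0,0,0,0,0.7],[0,0,0,0,0,0,0.7]]' >/dev/null; python3 go.py .5413 -.105 .0978 5.9; python3 -m crank '[[0,0,0,0,0,1,0.7],[0,0,0,0,0,1,0.7],[0,0,0,0,0,0,0.7],[0,0,0,0,0,0,0.7]]'  >/dev/null;python3 go.py .5413 -.105 .0978 5.9
```

```text
t 17.93 tcp [ 0.5422 -0.105   0.1048] yaw 5.9 tilt [ 0.002 -0.   ] tool shift mm [-0.9 -0.1  7. ] turn about tool z 0.0 open 0.0373 ff 12.0 F [ 0.4  0.6 -0.7] j7 -1.27
t 18.27 tcp [ 0.5415 -0.1048  0.1019] yaw 5.9 tilt [0. 0.] tool shift mm [-0.2  0.1  4.1] turn about tool z 0.0 open 0.0372 ff 12.0 F [-0.1 -0.2 -1.4] j7 -1.27
```

```bash
python3 -m crank '[[0,0,0,0,0,2,0.7],[0,0,0,0,0,1,0.7],[0,0,0,0,0,0,0.7],[0,0,0,0,0,0,0.7]]'  >/dev/null;python3 go.py .5413 -.105 .0978 5.9;python3 -m crank '[[0,0,0,0,0,1,0.7],[0,0,0,0,0,0,0.7],[0,0,0,0,0,0,0.7]]'  >/dev/null;python3 go.py .5413 -.105 .0978 5.9
```

```text
t 18.60 tcp [ 0.5414 -0.1048  0.0986] yaw 5.9 tilt [-0.  0.] tool shift mm [-0.1  0.2  0.8] turn about tool z 0.0 open 0.0378 ff 12.0 F [ 0.5 -0.6 -1. ] j7 -1.27
t 18.85 tcp [ 0.5415 -0.1048  0.0978] yaw 5.9 tilt [0. 0.] tool shift mm [-0.2  0.1 -0. ] turn about tool z 0.0 open 0.0377 ff 12.0 F [-0.6 -0.1 -1.3] j7 -1.27
```

```bash
python3 -m crank '[[0,0,0,0,0,0.6,0.7],[0,0,0,0,0,0,0.7],[0,0,0,0,0,0,0.7]]'  >/dev/null;python3 go.py .5413 -.105 .0978 5.9;  python3 -m crank '[[0,0,0,0,0,0,0.55],[0,0,0,0,0,0,0.4],[0,0,0,0,0,0,0.3],[0,0,0,0,0,-15,0.3],[0,0,0,0,0,-35,0.3]]' >/dev/null;python3 -m crank '[[0,0,0,0,0,-40,0.3],[0,0,0,0,0,-40,0.3],[0,0,0,0,0,0,0.3],[0,0,0,0,0,0,0.3],[0,0,0,0,0,0,0.3]]' >/dev/null
python3 look.py van2; python3 meas.py van2 .542 -.105 yellow | cut -c1-110;python3 go.py .573 .293 .23 -6.1
```

```text
t 19.10 tcp [ 0.5415 -0.1048  0.0977] yaw 5.9 tilt [0. 0.] tool shift mm [-0.2  0.1 -0.1] turn about tool z 0.0 open 0.0383 ff 12.0 F [-0.5  0.2  5.5] j7 -1.27
tray [ 553.9 -103.3] [130.5 130.5] yaw 6.0 origin [ 542.  -104.6]
0.02 0.2 6648 rect [ 542.4 -104.8] [69.7 38.2] 6.1 mean [ 544.9 -104.5   47.8] zmax 0.057 px [320. 236.]
0.03 0.2 6486 rect [ 542.2 -104.8] [69.2 38.2] 6.0 mean [ 544.2 -104.5   48.3] zmax 0.057 px [320. 237.]
0.036 0.06 4739 rect [ 533.1 -105.7] [51.  38.2] 6.0 mean [ 535.8 -105.4   53.7] zmax 0.057 px [320. 252.]
0.045 0.2 4808 rect [ 550.7 -140.4] [12.9 24.1] 51.6 mean [ 553.  -141.4  177. ] zmax 0.200 px [429. 337.]
0.058 0.2 4808 rect [ 550.7 -140.4] [12.9 24.1] 51.6 mean [ 553.  -141.4  177. ] zmax 0.200 px [429. 337.]
t 19.98 tcp [ 0.5406 -0.1046  0.2259] yaw 5.9 tilt [-0.003  0.001] tool shift mm [  73.4 -392.2   -4. ] turn about tool z 12.0 open 0.0646 ff 0.0 F [-0.7  0.5  0.1] j7 -1.27
```

View pics/van2.png

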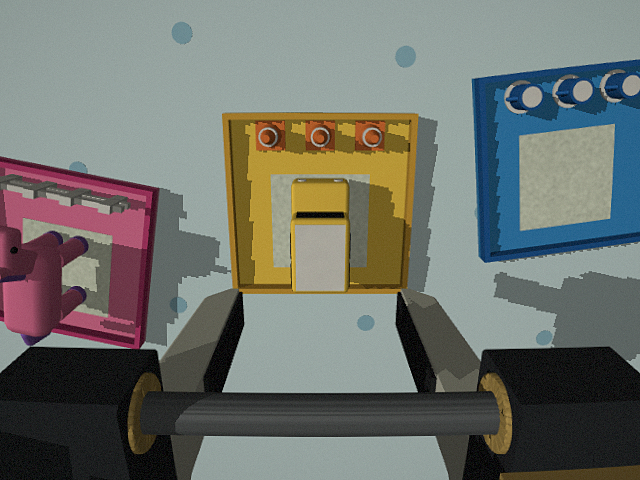

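The van stands centred on the yellow pad (320,235), within half a millimetre of the tray origin; the blue tray (567,175) is now empty. Now the teapot.

```bash
python3 -m crank '[[0,0,0,4,-20,0,0.25],[0,0,0,6,-32,0,0.25],[0,0,0,7,-38,0,0.25],[0,0,0,7,-40,0,0.25],[0,0,0,7,-40,0,0.25]]' >/dev/null;python3 -m crank '[[0,0,0,7,-40,0,0.25],[0,0,0,8,-40,0,0.25],[0,0,0,8,-40,0,0.25],[0,0,0,7,-40,0,0.25],[0,0,3,7,-35,0,0.25]]' >/dev/null;python3 -m crank '[[0,0,4,5,-20,0,0.25],[0,0,3,0,-5,0,0.25],[0,0,2,0,0,0,0.25],[0,0,0,0,0,0,0.25],[0,0,0,0,0,0,0.25]]' >/dev/null
python3 look.py tea2; python3 go.py .573 .293 .102 -6.1
python3 - <<'E'
from h import *
C=np.load('/tmp/tea2.npz')['C'];Z=C[...,2];D=np.hypot(C[...,0]-.573,C[...,1]-.293)
k=C[(D<.025)&(Z>.056)&(Z<.08)];print('knob',k.mean(0)*1000,len(k))
p=C[(D<.028)&(Z>.025)&(Z<.08)];q=C[(D<.06)&(D>.034)&(Z>.02)&(Z<.08)];c=k.mean(0)
for s in(1,-1):
    w=q[(q[:,0]-c[0])*s>0];print(s,len(w),(w.mean(0)*1000).round(1))
E
```

```text
t 21.28 tcp [0.5751 0.2897 0.2256] yaw -6.1 tilt [-0.002 -0.002] tool shift mm [ -2.1  -3.4 123.6] turn about tool z 0.0 open 0.0697 ff 0.0 F [-0.2 -0.8 -0.4] j7 -2.09
knob [571.62667927 293.24720743  59.9289776 ] 376
1 214 [611.5 288.3  48.3]
-1 174 [533.5 298.2  41. ]
```

```bash
python3 -m crank '[[0,0,0,-3,-3,25,0.25],[0,0,0,0,0,35,0.25],[0,0,0,0,0,35,0.25],[0,0,0,0,0,18,0.25],[0,0,0,0,0,4,0.25]]' >/dev/null;python3 -m crank '[[0,0,0,0,0,0,0.25],[0,0,0,0,0,0,0.25],[0,0,0,0,0,0,0.25]]' >/dev/null;python3 go.py .5718 .2932 .101 -6.1
```

```text
t 21.95 tcp [0.5741 0.294  0.1121] yaw -6.1 tilt [0.003 0.002] tool shift mm [-2.2  1.  11.1] turn about tool z 0.0 open 0.0695 ff 0.0 F [ 0.  -1.1  0. ] j7 -2.07
```

```bash
python3 -m crank '[[0,0,0,0,0,4,0.25],[0,0,0,0,0,0,0.25],[0,0,0,0,0,0,0.25],[0,0,0,0,0,0,0.25]]' >/dev/null;python3 go.py .5718 .2932 .101 -6.1;python3 -m crank '[[0,0,0,0,0,0,0.25],[0,0,0,0,0,0,0.25],[0,0,0,0,0,0,0.25]]' >/dev/null;python3 go.py .5718 .2932 .101 -6.1
```

```text
t 22.28 tcp [0.5729 0.2939 0.1067] yaw -6.1 tilt [0.001 0.   ] tool shift mm [-1.   0.8  5.7] turn about tool z 0.0 open 0.0695 ff 0.0 F [ 0.2 -0.7  0.1] j7 -2.07
t 22.53 tcp [0.5728 0.2938 0.1063] yaw -6.1 tilt [0. 0.] tool shift mm [-0.9  0.7  5.3] turn about tool z 0.0 open 0.0698 ff 0.0 F [0.6 0.9 0.3] j7 -2.07
```

```bash
python3 -m crank '[[0,0,0,-1,0,4,0.25],[0,0,0,0,0,1,0.25],[0,0,0,0,0,0,0.25],[0,0,0,0,0,0,0.25],[0,0,0,0,0,0,0.25]]' >/dev/null;python3 -m crank '[[0,0,0,0,0,0,0.6],[0,0,0,0,0,0,0.6],[0,0,0,0,0,0,0.6],[0,0,0,0,0,0,0.6]]' 12 >/dev/null;python3 go.py .5718 .2932 .101 -6.1; python3 -m crank '[[0,0,0,0,0,-10,0.6],[0,0,0,0,0,-25,0.6],[0,0,0,0,0,-30,0.6],[0,0,0,0,0,-30,0.6],[0,0,0,0,0,-15,0.6]]' >/dev/null;python3 -m crank '[[0,0,0,0,0,0,0.6],[0,0,0,0,0,0,0.6]]' >/dev/null;python3 go.py .5937 -.2782 .11 14
```

```text
t 23.28 tcp [0.5719 0.2938 0.1013] yaw -6.1 tilt [0. 0.] tool shift mm [0.  0.6 0.3] turn about tool z 0.0 open 0.0519 ff 12.0 F [ 0.6 -0.   0.9] j7 -2.07
t 23.87 tcp [0.5719 0.2939 0.2122] yaw -6.1 tilt [0.002 0.001] tool shift mm [ 82.  566.7 101.7] turn about tool z -20.1 open 0.0519 ff 12.0 F [-0.9 -0.2 -1.9] j7 -2.09
```

```bash
python3 -m crank '[[0,0,0,3,18,0,0.6],[0,0,0,4,30,0,0.6],[0,0,0,5,36,0,0.6],[0,0,0,6,38,0,0.6],[0,0,0,6,38,0,0.6]]' >/dev/null;python3 -m crank '[[0,0,0,6,38,0,0.6],[0,0,0,6,38,0,0.6],[0,0,0,6,38,0,0.6],[0,0,0,6,38,0,0.6],[0,0,0,6,38,0,0.6]]' >/dev/null;python3 -m crank '[[0,0,0,6,38,0,0.6],[0,0,0,6,38,0,0.6],[0,0,0,5,36,0,0.6],[0,0,0,4,30,0,0.6],[0,0,0,3,20,0,0.6]]' >/dev/null;python3 -m crank '[[0,0,-3,2,12,0,0.6],[0,0,-6,0,0,0,0.6],[0,0,-6,0,0,0,0.6],[0,0,-5,0,0,0,0.6],[0,0,0,0,0,0,0.6]]' >/dev/null;python3 go.py .5937 -.2782 .11 14
```

```text
t 25.53 tcp [ 0.5947 -0.2355  0.2088] yaw 14.0 tilt [-0.004  0.002] tool shift mm [-11.   41.6  98.7] turn about tool z -0.0 open 0.0518 ff 12.0 F [ 0.6 -0.1 -1.3] j7 -0.99
```

```bash
python3 -m crank '[[0,0,0,-3,12,0,0.6],[0,0,0,-5,18,10,0.6],[0,0,0,-3,12,20,0.6],[0,0,0,0,0,30,0.6],[0,0,0,0,0,20,0.6]]' >/dev/null;python3 -m crank '[[0,0,0,0,0,10,0.6],[0,0,0,0,0,0,0.6],[0,0,0,0,0,0,0.6],[0,0,0,0,0,0,0.6],[0,0,0,0,0,0,0.6]]' >/dev/null;python3 go.py .5937 -.2782 .103 14
```

```text
t 26.37 tcp [ 0.5964 -0.2794  0.123 ] yaw 13.9 tilt [ 0.003 -0.001] tool shift mm [-2.4 -1.9 19.9] turn about tool z -0.1 open 0.0517 ff 12.0 F [-0.1  0.7 -1.2] j7 -0.93
```

```bash
python3 -m crank '[[0,0,0,-1,-1,8,0.6],[0,0,0,0,0,5,0.6],[0,0,0,0,0,0,0.6],[0,0,0,0,0,0,0.6],[0,0,0,0,0,0,0.6]]' >/dev/null;python3 -m crank '[[0,0,0,0,0,0,0.6],[0,0,0,0,0,0,0.6]]' >/dev/null;python3 go.py .5937 -.2782 .103 14
```

```text
t 26.95 tcp [ 0.5943 -0.2785  0.1084] yaw 13.9 tilt [ 0. -0.] tool shift mm [-0.5 -0.4  5.4] turn about tool z -0.1 open 0.0520 ff 12.0 F [-0.5  0.  -0.5] j7 -0.93
```

```bash
python3 -m crank '[[0,0,0,0,0,2,0.6],[0,0,0,0,0,2,0.6],[0,0,0,0,0,0,0.6],[0,0,0,0,0,0,0.6],[0,0,0,0,0,0,0.6]]' >/dev/null;python3 go.py .5937 -.2782 .103 14;python3 -m crank '[[0,0,0,0,0,1,0.6],[0,0,0,0,0,0,0.6],[0,0,0,0,0,0,0.6]]' >/dev/null;python3 go.py .5937 -.2782 .103 14
```

```text
t 27.37 tcp [ 0.5942 -0.2783  0.1041] yaw 13.9 tilt [-0.  0.] tool shift mm [-0.4 -0.2  1.1] turn about tool z -0.1 open 0.0521 ff 12.0 F [ 0.6  0.3 -0.9] j7 -0.93
t 27.62 tcp [ 0.5943 -0.2784  0.1033] yaw 13.9 tilt [ 0. -0.] tool shift mm [-0.6 -0.3  0.3] turn about tool z -0.1 open 0.0520 ff 12.0 F [ 0.2  0.1 -0.7] j7 -0.93
```

```bash
python3 -m crank '[[0,0,0,0,0,0.7,0.6],[0,0,0,0,0,0,0.6],[0,0,0,0,0,0,0.6]]' >/dev/null;python3 go.py .5937 -.2782 .103 14;  python3 -m crank '[[0,0,0,0,0,0,0.4],[0,0,0,0,0,0,0.25],[0,0,0,0,0,0,0.25],[0,0,0,0,0,-15,0.25],[0,0,0,0,0,-35,0.25]]' >/dev/null;python3 -m crank '[[0,0,0,0,0,-40,0.25],[0,0,0,0,0,-35,0.25],[0,0,0,0,0,0,0.25],[0,0,0,0,0,0,0.25],[0,0,0,0,0,0,0.25]]' >/dev/null
python3 look.py tea3; python3 go.py .5937 -.2782 .23 14
python3 - <<'E'
from h import *
C=np.load('/tmp/tea3.npz')['C'];Z=C[...,2];D=np.hypot(C[...,0]-.594,C[...,1]+.278)
k=C[(D<.025)&(Z>.058)&(Z<.08)];print('knob',k.mean(0)*1000,len(k))
im,_=grab_frame('side');cv2.imwrite('pics/side1.png',im[:,:,::-1])
E
```

```text
t 27.87 tcp [ 0.5943 -0.2784  0.1032] yaw 13.9 tilt [ 0.001 -0.   ] tool shift mm [-0.6 -0.4  0.2] turn about tool z -0.1 open 0.0520 ff 12.0 F [-1.1  0.4  6. ] j7 -0.93
t 28.75 tcp [ 0.5933 -0.2779  0.2258] yaw 13.9 tilt [-0.003  0.001] tool shift mm [ 0.3  0.4 -4.2] turn about tool z -0.1 open 0.0699 ff 0.0 F [-1.5 -0.1 -0.7] j7 -0.93
knob [ 594.19432153 -278.56364335   61.98800156] 368
```

View pics/tea3.png

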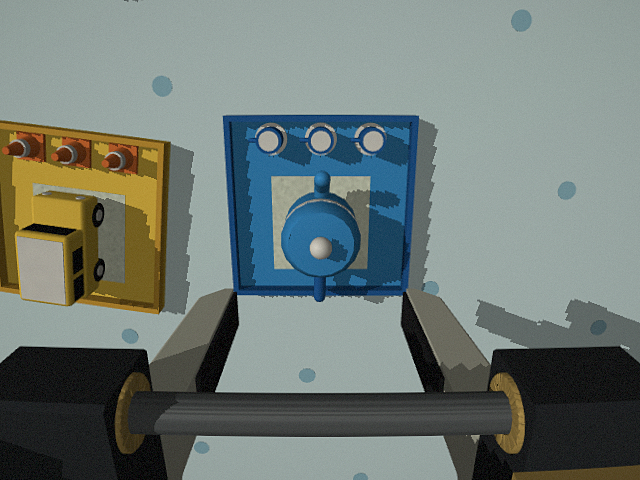

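View pics/side1.png

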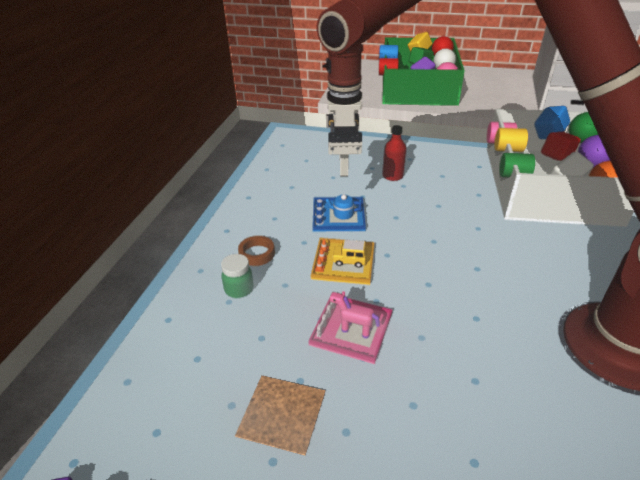

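The teapot stands centred in the blue tray (knob at (320,248); 594,-278 mm against an origin of 594,-278 mm). The side view shows all three toys upright in their own trays, the mat empty at (281,414) and the bystanders where they were.

```bash
python3 -c "
from bench import job;print(job.close_job())"
```

```text
the job is handed in; nothing more can be done
None
```

I moved the pony, van and teapot to the pads in their own trays; the last pictures show each upright and centred to within about 1 mm, the bottle, tape and jar where they were, and the gripper open and clear, and I handed the job in at about 29 s of the 109 s.

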